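Put a fresh probe cover on the ear thermometer

TASK

Take the ear-thermometer wand out of its charging stand by the handle and push its probe straight down into one of the fresh covers in the tray until the cover clicks on; when the resistance drops, follow on down and keep pressing it firmly against the tray, without crushing it, for about a second so that its flange is fully home. Then lift the wand, upright and with the cover on it, a hand's breadth above the tray and finish there, still holding it motionless. Keep the gripper off the covers, and leave the other covers, the used one in the kidney dish and everything else where they are.

Things in the scene. Friction and masses are not known exactly. Their poses are not given: they have to be found in the camera images.
- wand: White ear-thermometer wand, 145 mm long, about 110 g, standing probe down in the stand. Origin at the probe tip, z up along it. Dark probe to z = 34 mm; there a flat shoulder starts the round head, 34 mm wide to z = 58, 32 mm to 70, narrowing to the handle. Handle: rounded bar, z = 80 to 145 mm, 24 mm thick in y, 30 mm in x; small dark display on its -x face.
- wand_tip (a point): Tip of the dark probe (the wand's origin). The probe is 8 mm wide here, 14 mm at the shoulder. Round its root, about 30 mm above the tip, four small sprung beads stand 2 mm out; they snap behind the cover's inner lip and hold it.
- wand_seat (a point): Centre of the wand's shoulder, 34 mm above the tip; the cover's mouth lies here when home. Pressing on a cover, the beads bite with the shoulder 8 to 9 mm above the flange; resistance rises to about 10 N, drops to nothing at the click, some 4 to 5 mm before home (the cover springs up), then rises steeply as the shoulder presses the flange on the tray.
- wand_grip (a point): Where to grip: middle of the handle on the axis, 105 mm above the tip, fingers closing along the wand's y (24 mm); 40 mm of handle lie above it, the wider head begins about 25 mm below it.
- stand: Charging stand: fixed round white foot, 92 mm wide, 54 mm high, well 37 mm wide at the top with a ledge 42 mm above the counter on which the wand's head rests (probe tip 8 mm above the counter). Origin: centre of the underside, on the well's axis; z up. Lift the wand 50 mm to clear it.
- tray: Cover tray: fixed grey block 92 mm (x) by 134 mm (y), 42 mm high, with 2 x 3 round wells 25 mm wide and 42 mm apart, at x = -21, 21 and y = -42, 0, 42 mm; three hold fresh covers, three are empty. Origin: centre of the underside; z up.
- cover0: Fresh disposable probe cover: white conical plastic sleeve 37 mm long, 10 g, hanging in a well of the tray, closed end (15 mm wide) down, open end up. Its flange, 30 mm wide and 2 mm thick, rests on the tray's top; the mouth is 15.6 mm wide. Origin: centre of the closed end; z points out of the mouth.
- cover1: Fresh disposable probe cover: white conical plastic sleeve 37 mm long, 10 g, hanging in a well of the tray, closed end (15 mm wide) down, open end up. Its flange, 30 mm wide and 2 mm thick, rests on the tray's top; the mouth is 15.6 mm wide. Origin: centre of the closed end; z points out of the mouth.
- cover2: Fresh disposable probe cover: white conical plastic sleeve 37 mm long, 10 g, hanging in a well of the tray, closed end (15 mm wide) down, open end up. Its flange, 30 mm wide and 2 mm thick, rests on the tray's top; the mouth is 15.6 mm wide. Origin: centre of the closed end; z points out of the mouth.
- cover0_mouth (a point): Centre of cover0's mouth, at the top of its flange (44 mm above the counter while it hangs in the tray); z points out of the mouth.
- cover1_mouth (a point): Centre of cover1's mouth, at the top of its flange (44 mm above the counter while it hangs in the tray); z points out of the mouth.
- cover2_mouth (a point): Centre of cover2's mouth, at the top of its flange (44 mm above the counter while it hangs in the tray); z points out of the mouth.
- used_cover: Used probe cover of the same shape, standing mouth down in the kidney dish: leave it. Origin: centre of the closed end.
- kidney_dish: Steel kidney dish, 93 x 202 mm, 35 mm high, far left, beyond the sink. Origin: centre of the underside. Leave it.
- pen: Pen lying on the counter, 145 mm long. Bystander.
- plaster_box: Small card box, 45 x 70 x 32 mm. Bystander.
- needle_box: Card box, 52 x 78 x 40 mm. Bystander.
- vial_a: Medicine vial, 24 mm wide, 46 mm high. Bystander.
- vial_b: Medicine vial, 24 mm wide, 46 mm high. Bystander.
- oximeter: Clip oximeter, 60 x 33 x 33 mm. Bystander.
- tape_roll: Roll of tape lying flat, 92 mm wide, 48 mm high. Bystander.

How it is judged (in metres and radians):
On the way, in this order (a step that is already met when the one before it is completed fails the run):
1. the wand is drawn clear of its stand, in the fingers (z of wand_tip in the frame of stand above 0.056 m and contact force between the fingers and wand above 1 N), for 0.1 s.
2. a fresh cover is clicked home on the probe and still pressed down on the tray (((distance between cover0_mouth and wand_seat below 0.0025 m and angle between the z axis of cover0 and the z axis of wand, either way round below 0.12 rad and contact force between cover0 and tray above 5 N and angle between wand's own z axis and vertical below 0.2 rad) or (distance between cover1_mouth and wand_seat below 0.0025 m and angle between the z axis of cover1 and the z axis of wand, either way round below 0.12 rad and contact force between cover1 and tray above 5 N and angle between wand's own z axis and vertical below 0.2 rad) or (distance between cover2_mouth and wand_seat below 0.0025 m and angle between the z axis of cover2 and the z axis of wand, either way round below 0.12 rad and contact force between cover2 and tray above 5 N and angle between wand's own z axis and vertical below 0.2 rad))), for 0.5 s.
At the end, for the whole second after the job is handed in: A fresh cover is home on the probe (mouth within 2.5 mm of the shoulder, 0.12 rad square); the wand hangs still, upright within 0.2 rad, in the fingers, tip over 100 mm above the counter, clear of tray and stand; other covers within 10 mm, bystanders within 30 mm of their places (((distance between cover0_mouth and wand_seat below 0.0025 m and angle between the z axis of cover0 and the z axis of wand, either way round below 0.12 rad and z of wand_tip in the frame of tray above 0.1 m and contact force between cover0 and tray below 0.1 N and distance of each of cover1, cover2 from where it was at the start of the episode below 0.01 m) or (distance between cover1_mouth and wand_seat below 0.0025 m and angle between the z axis of cover1 and the z axis of wand, either way round below 0.12 rad and z of wand_tip in the frame of tray above 0.1 m and contact force between cover1 and tray below 0.1 N and distance of each of cover0, cover2 from where it was at the start of the episode below 0.01 m) or (distance between cover2_mouth and wand_seat below 0.0025 m and angle between the z axis of cover2 and the z axis of wand, either way round below 0.12 rad and z of wand_tip in the frame of tray above 0.1 m and contact force between cover2 and tray below 0.1 N and distance of each of cover0, cover1 from where it was at the start of the episode below 0.01 m)) and angle between wand's own z axis and vertical below 0.2 rad and contact force between the fingers and wand above 2 N and linear speed of wand below 0.02 m/s and contact force between wand and tray below 0.1 N and contact force between wand and stand below 0.1 N and distance of each of kidney_dish, used_cover, pen, plaster_box, needle_box, vial_a, vial_b, oximeter, tape_roll from where it was at the start of the episode below 0.03 m); the arm keeps its last pose, push and grip.
It fails at once if the gripper touches a probe cover (contact force between the fingers and cover0 above 0.5 N or contact force between the fingers and cover1 above 0.5 N or contact force between the fingers and cover2 above 0.5 N or contact force between the fingers and used_cover above 0.5 N).
It fails at once if the wand is tipped over or dropped (angle between wand's own z axis and vertical above 0.6 rad).
It fails at once if the cover is crushed against the tray (contact force between any of cover0, cover1, cover2 and tray above 70 N).
It fails at once if a bystander is shoved (distance of any of kidney_dish, used_cover, pen, plaster_box, needle_box, vial_a, vial_b, oximeter, tape_roll from where it was at the start of the episode above 0.05 m).
It also fails if it takes over 51 s, if anything falls off the work surface, if the arm or the gripper's body presses on something with over 40 N, if the wrist force passes 120 N, or if a joint passes its speed limit or range.

ROBOT

A 6-joint arm with a two-finger parallel gripper is mounted at the origin on a cart in front of the work surface, level with it; the furniture and walls round the work are solid. World frame = base frame: x ahead of the robot, y to its left, z up, the work surface at z = 0. Lengths are in m, angles in degrees, forces in N, time in s.
With the tool pointing down it reaches from about 0.35 to 0.875 m from the base axis. Payload 4.2 kg.
Tool frame: the origin (TCP) lies midway between the tips of the shut fingers; the grasp point (between the pads) lies 19 mm behind it (r.pinch_z is the distance from the TCP to the grasp point, in m); z points along the fingers, y is the line along which they close (so a half turn about z gives the same grasp; the last joint's range is limited). The gripper opens to 87 mm and grips with 3 to 60 N. Pads are 19 mm wide; open, the fingers measure 117 mm over their backs; the gripper's body (75 mm by 190 mm) begins 51 mm behind the grasp point.
Start: joints at [-58.751, 22.042, 0.453, 0, -68.411, -14.817], TCP at [0.177, -0.599, 0.223] pointing down, gripper open.
Joint ranges: [-179.83, 179.83], [-69.29, 118.12], [-61.27, 80.66], [-181.25, 117.63], [-171.15, -9.14], [-177.46, 177.46]. Speed limits (degrees/s): [159.86, 159.86, 180, 180, 180, 180].

INTERFACE

Orientations are given as a 3x3 rotation matrix whose columns are the frame's x, y, z axes.
In Python, from station import r, imaging, models gives the robot as it stands. The module is installed in compiled form; this text tells all that it offers.
- The arm moves only by the tool apply_moves, never from a script. Its argument "moves" is a list of rows, each a list of 2 entries, a list of its own where there are three numbers: the shift along the tool's x, y, z in m, then the turn about the tool's z in degrees. A call has 1 to 5 rows; each row shifts and turns the commanded pose from where the row before left it, along the tool's axes as they then stand; what a row does not reach is not made up. A row lasts 1/12 s, in which the tool goes at most 41.7 mm and 7.16 degrees, less where a joint would pass 70% of its speed; a pose out of reach is approached as far as the arm can. A call is refused whole if a number of a shift passes 0.0417 or a number of a turn 7.16, either way. A call with a gripper value outside its range is refused whole. "hand" is the finger opening in m, from 0 to 0.087, set as the call begins (left out, the last holds). The fingers move at their own pace and stop on an object; the grip force is fixed at half the most. Time passes only in rows, so rows that do not move let the fingers close. It gives the time, the measured TCP pose, the force, the opening and the grip force at its end, in the units of the state.
- r.sense(): the state, without advancing time (a new reading comes with each control period).
- imaging.capture(name): name is "side" or "top" or "wrist"; returns a dict with "frame" (384x512x3 uint8, blue, green, red), "intrinsics" (3x3 intrinsics, pixels), "eye" and "orientation" of the camera in the world. Camera axes: x right, y down, z forward; pixel columns grow to the right and rows downward; lengths in m; the calibration is good to about 2 mm. The wrist camera is an equidistant fisheye: a pixel r from the principal point sees the ray r / f radians off the axis. A picture is of the moment at which its call begins. There is no depth.
- r.finish_job(): hands the job in; it is judged then, once.
Trained networks look in a picture, given as the dict that the camera call returned (one of the last four; its "shot" number tells which), for a name from the list of things; names that differ only in an ending like _2 or _b are one class to them, and where a whole thing is asked for, a point or a joint stands for the part that bears it (a point fixed in the world has none). Each returns a list of dicts, best first, with "confidence" (0 to 1); they miss things now and then, are a little off and sometimes report something else, mostly with a low value. They report only what shows in the picture. A call takes as long as a camera call.
- models.cut_out(picture, target): "region" (384x512 bool, what is visible of it) and "extent" ([left, top, width, height] as shares, 0 to 1, of the picture: columns of its width, rows of its height, round what is visible of it).
- models.place_of(picture, target): "at" ([column, row] as shares, 0 to 1, of the picture: columns of its width, rows of its height: a listed point, or the origin of a listed thing).
The state is a dict: "time_s": time; "joints": joint angles; "joint_velocities": joint speeds; "effort": joint torques, N m; "tcp_pos": TCP position; "ee_rot": TCP orientation; "wrist_force": force on the tool from outside, world axes, zero at the start; "moment": the same for the moment, N m; "gripper_width": opening from 0.0 (shut) to 1.0 (fully open); "gripper_force": force on a finger pad.
Only numpy, scipy, OpenCV 4.12 (cv2) and the standard library are available. Lean on these libraries where they do the work, as an engineer would, in place of code of your own. Each camera call takes 0.05 s, during which the arm holds its last target. There are 200 camera calls.

## Working session

There is one attempt and no reset: what is moved stays moved. The work goes in short steps, Python scripts to look and compute and a tool call to move; the robot and the scene stay as the last step left them, time stands still between calls to the robot, and variables do not carry over. Pictures are saved under pics/ and viewed, at most 10 in all, crops included, and the job is handed in when it is done.

Besides the shell and the picture viewer there is one more tool, called after "Request:" in YAML: its name, and indented under it one key for each argument. apply_moves: Moves the arm, as the interface text tells. Its arguments: {"type":"object","properties":{"moves":{"type":"array"},"hand":{"type":"number"}},"required":["moves"]}

```bash
mkdir -p pics; cat > h.py <<'E'
import numpy as np, cv2
from station import r, imaging, models
def ray(p,uv):
    K=np.array(p["intrinsics"]);R=np.array(p["orientation"])
    d=R@np.linalg.solve(K,[uv[0],uv[1],1.]);return np.array(p["eye"]),d
def onz(p,uv,z):
    e,d=ray(p,uv);return e+d*(z-e[2])/d[2]
def proj(p,X):
    c=np.array(p["orientation"]).T@(np.array(X)-p["eye"]);q=np.array(p["intrinsics"])@c;return q[:2]/q[2]
E
python3 - <<'E'
from h import *
s=r.sense();print(s["time_s"],s["tcp_pos"],np.round(s["ee_rot"],3).tolist(),s["gripper_width"],r.pinch_z)
P={n:imaging.capture(n) for n in("top","side")}
for n,p in P.items():
    cv2.imwrite(f"pics/{n}0.png",p["frame"]);print(n,p["eye"])
    for t in("wand_grip","wand_seat","stand","tray","cover0_mouth"):
        for d in models.place_of(p,t)[:5]:
            uv=np.array(d["at"])*[512,384]
            z={"wand_grip":.113,"wand_seat":.042,"stand":0,"tray":0,"cover0_mouth":.044}[t]
            print(n,t,round(d["confidence"],2),uv.round(1),onz(p,uv,z).round(4))
E
```

```text
0.0 [ 0.17662881 -0.59889325  0.22146724] [[-0.959, -0.283, -0.001], [-0.283, 0.959, 0.002], [0.0, 0.002, -1.0]] 0.9993387430358375 0.0187
top [ 0.41943215 -0.04146385  1.3748209 ]
top wand_grip 0.65 [278.6 214.1] [ 0.4482 -0.1507  0.113 ]
top wand_seat 0.63 [274.3 214.3] [ 0.4487 -0.1409  0.042 ]
top stand 0.84 [277.1 211.2] [ 0.4618 -0.1546  0.    ]
top tray 0.77 [331.8 201.9] [ 0.5037 -0.3652  0.    ]
top tray 0.74 [278.  212.2] [ 0.4581 -0.1582  0.    ]
top tray 0.26 [326.4 207.2] [ 0.4826 -0.3445  0.    ]
side [ 0.57904619 -1.33671421  0.73548915]
side wand_grip 0.72 [230.4 203.5] [ 0.4546 -0.1698  0.113 ]
side wand_seat 0.92 [234.4 218.7] [ 0.4629 -0.1376  0.042 ]
side stand 0.71 [234.  229.5] [ 0.4608 -0.1341  0.    ]
side tray 0.7 [242.4 274.4] [ 0.5048 -0.3664  0.    ]
side cover0_mouth 0.58 [228.4 202.3] [ 0.4333 -0.0324  0.044 ]
side cover0_mouth 0.39 [233.6 260.1] [ 0.481  -0.3631  0.044 ]
side cover0_mouth 0.38 [205.1 248. ] [ 0.3961 -0.31    0.044 ]
```

```bash
python3 - <<'E'
from h import *
a=cv2.imread("pics/top0.png");b=cv2.imread("pics/side0.png")
A=cv2.resize(a[150:270,230:390],(800,600),interpolation=cv2.INTER_CUBIC)
B=cv2.resize(b[170:320,150:350],(800,600),interpolation=cv2.INTER_CUBIC)
cv2.imwrite("pics/a.png",A);cv2.imwrite("pics/b.png",B)
E
```

```text
(no output)
```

View pics/a.png

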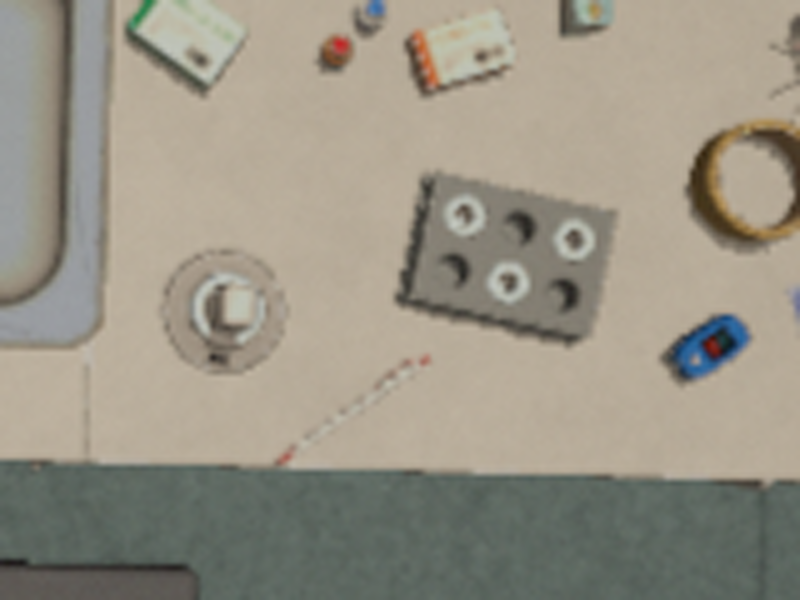

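View pics/b.png

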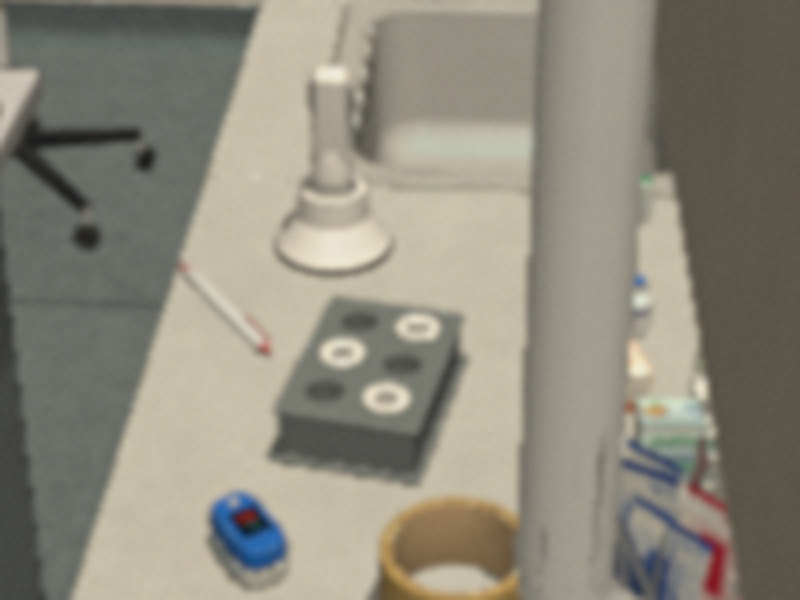

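The top view shows the wand at about (277.6, 211) full-frame and fresh covers at about (323, 193), (345, 198) and (331.6, 206.6). The side view shows covers at about (254, 252), (235.5, 258) and (246.5, 269.5), with the wand top at about (232.5, 189).

```bash
python3 - <<'E'
from h import *
T=imaging.capture("top");S=imaging.capture("side")
def full(uv,o,k): return np.array(uv)/k+np.array(o)-.5+.5/k
def tri(a,b):
    e1,d1=ray(T,a);e2,d2=ray(S,b);d1/=np.linalg.norm(d1);d2/=np.linalg.norm(d2)
    M=np.c_[d1,-d2];t=np.linalg.lstsq(M,e2-e1,rcond=None)[0];return (e1+d1*t[0]).round(4),(e2+d2*t[1]).round(4)
for n,a,b,z in (("top of wand",(238,305),(331,73),.153),("c far-left",(465,215),(418,327),.044),("c near",(508,283),(343,352),.044),("c right",(575,240),(386,397),.044)):
    a=full(a,(230,150),5);b=full(b,(150,170),4)
    print(n,onz(T,a,z).round(4),onz(S,b,z).round(4),tri(a,b))
W=imaging.capture("wrist");cv2.imwrite("pics/w0.png",W["frame"])
print(np.array(W["intrinsics"]).tolist(),W["eye"],np.round(W["orientation"],3).tolist())
# stand regions
for p in(T,S):
  for t in("wand","stand","cover0"):
    for d in models.cut_out(p,t)[:4]:
      m=d["region"];y,x=np.nonzero(m);print(t,round(d["confidence"],2),x.mean().round(2),y.mean().round(2),x.min(),x.max(),y.min(),y.max())
E
```

```text
top of wand [ 0.4592 -0.1423  0.153 ] [ 0.4588 -0.1443  0.153 ] (array([ 0.4592, -0.1424,  0.1521]), array([ 0.4586, -0.1424,  0.1521]))
c far-left [ 0.5349 -0.3201  0.044 ] [ 0.5341 -0.3184  0.044 ] (array([ 0.5348, -0.3199,  0.0451]), array([ 0.5341, -0.3199,  0.045 ]))
c near [ 0.4849 -0.3528  0.044 ] [ 0.4848 -0.3514  0.044 ] (array([ 0.4848, -0.3526,  0.0448]), array([ 0.4849, -0.3526,  0.0448]))
c right [ 0.5185 -0.4029  0.044 ] [ 0.5172 -0.4003  0.044 ] (array([ 0.5184, -0.4024,  0.0457]), array([ 0.5174, -0.4025,  0.0456]))
[[297.3186396354542, 0.0, 257.8732295407912], [0.0, 297.3186396354542, 189.28070312473645], [0.0, 0.0, 1.0]] [ 0.09788272 -0.62213688  0.38384237] [[-0.282, 0.915, 0.288], [0.959, 0.269, 0.085], [0.0, 0.301, -0.954]]
stand 0.84 274.21 212.11 263 286 200 224
cover0 0.73 267.02 155.91 256 279 145 167
cover0 0.63 117.68 210.43 92 145 197 224
cover0 0.6 344.84 197.92 341 349 194 201
cover0 0.37 331.53 206.43 328 335 203 210
wand 0.61 232.96 203.05 228 238 187 219
wand 0.48 254.5 251.64 252 257 250 253
stand 0.8 233.19 229.06 219 247 218 238
cover0 0.63 254.39 251.85 251 258 250 254
cover0 0.55 235.82 258.16 232 240 255 261
cover0 0.37 246.56 269.66 242 251 266 273
```

View pics/w0.png

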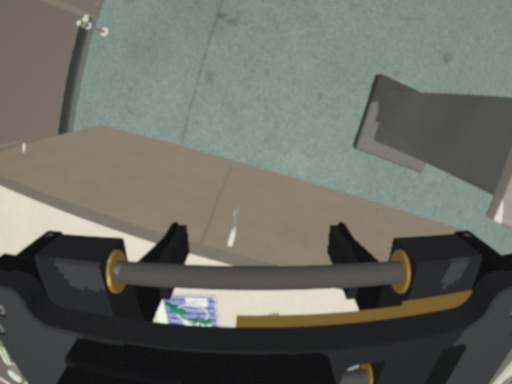

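The wrist camera shows the counter's front edge and the fingers, with no wand in view. Positions from the top and side views agree to about 2 mm. I'll move above the wand.

Request:
apply_moves:
  moves:
    - [[-0.0286,0.0256,-0.0025],0]
    - [[-0.0286,0.0256,-0.0025],0]
    - [[-0.0286,0.0256,-0.0025],0]
    - [[-0.0286,0.0256,-0.0025],0]
    - [[-0.0286,0.0256,-0.0025],0]
  hand: 0.087

```text
time_s: 1.47
tcp_pos: [0.2783, -0.4348, 0.2353]
ee_rot: [[-0.959, -0.282, 0.0], [-0.282, 0.959, -0.0], [-0.0, -0.0, -1.0]]
wrist_force: [1.6, -0.3, 0.3]
gripper_width: 1.001
gripper_force: 0.0
```

Request:
apply_moves:
  moves:
    - [[-0.0286,0.0256,-0.0025],0]
    - [[-0.0286,0.0256,-0.0025],0]
    - [[-0.0286,0.0256,-0.0025],0]
    - [[-0.0286,0.0256,-0.0025],0]
    - [[-0.0286,0.0256,-0.0025],0]

```text
time_s: 1.88
tcp_pos: [0.3793, -0.2713, 0.2481]
ee_rot: [[-0.959, -0.283, 0.001], [-0.283, 0.959, -0.0], [-0.001, -0.001, -1.0]]
wrist_force: [1.2, -0.0, -0.2]
gripper_width: 1.001
gripper_force: 0.0
```

Request:
apply_moves:
  moves:
    - [[-0.0286,0.0256,-0.0025],0]
    - [[-0.0286,0.0256,-0.0025],0]
    - [[-0.0286,0.0256,-0.0025],0]
    - [[-0.0286,0.0256,-0.0025],0]
    - [[0,0,0],0]

```text
time_s: 2.3
tcp_pos: [0.4628, -0.1383, 0.2583]
ee_rot: [[-0.957, -0.289, 0.003], [-0.289, 0.957, 0.0], [-0.003, -0.001, -1.0]]
wrist_force: [0.2, -0.8, -0.1]
gripper_width: 0.998
gripper_force: 0.0
```

Request:
apply_moves:
  moves:
    - [[0,0,0],5.5]
    - [[0,0,0],5.5]
    - [[0,0,0],5.4]
    - [[0,0,0],0]
    - [[0,0,0],0]

```text
time_s: 2.72
tcp_pos: [0.4594, -0.1425, 0.2576]
ee_rot: [[-1.0, -0.003, 0.0], [-0.003, 1.0, -0.0], [-0.0, -0.0, -1.0]]
wrist_force: [-0.1, -0.1, -0.8]
gripper_width: 1.002
gripper_force: 0.0
```

```bash
cat > w.py <<'E'
from h import *
def wproj(p,X):
    c=np.array(p["orientation"]).T@(np.array(X,float)-p["eye"]);K=np.array(p["intrinsics"])
    th=np.arctan2(np.hypot(c[0],c[1]),c[2]);s=K[0,0]*th/np.hypot(c[0],c[1]);return np.array([K[0,2]+s*c[0],K[1,2]+s*c[1]])
def wray(p,uv):
    K=np.array(p["intrinsics"]);v=(np.array(uv)-K[:2,2]);q=np.hypot(*v);th=q/K[0,0]
    d=np.r_[np.sin(th)*v/q,np.cos(th)];return np.array(p["eye"]),np.array(p["orientation"])@d
def wonz(p,uv,z):
    e,d=wray(p,uv);return e+d*(z-e[2])/d[2]
E
python3 - <<'E'
from w import *
s=r.sense();print(s["time_s"],s["tcp_pos"],np.round(s["ee_rot"],3).tolist(),np.round(s["joints"],1))
W=imaging.capture("wrist");cv2.imwrite("pics/w1.png",W["frame"])
print(W["eye"],wproj(W,[.459,-.143,.153]))
c=W["frame"]
cv2.imwrite("pics/w1c.png",cv2.resize(c[0:380,60:450],None,fx=1.5,fy=1.5,interpolation=cv2.INTER_CUBIC))
E
```

```text
2.7167 [ 0.4593902  -0.14254124  0.25763486] [[-1.0, -0.003, 0.0], [-0.003, 1.0, -0.0], [-0.0, -0.0, -1.0]] [  2.2   6.4 -15.6   0.  -68.  -92. ]
[ 0.37703188 -0.1420012   0.41888505] [256.46560249 187.38879398]
```

View pics/w1c.png

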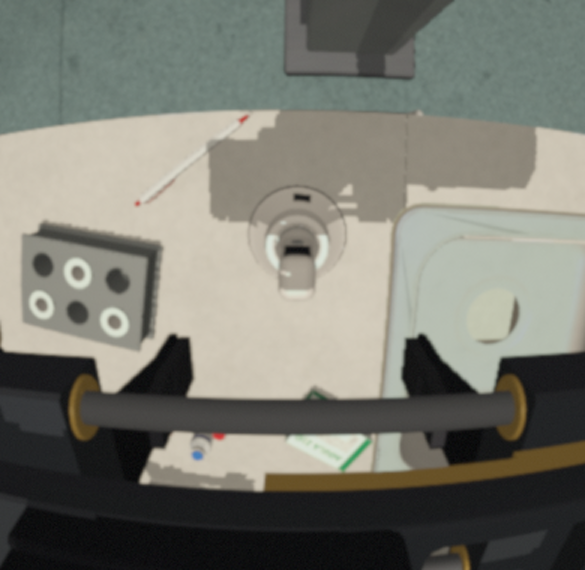

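The wrist view shows the wand just in front of the fingers. Its handle top is near full-frame (257, 190), and the display faces the camera (-x) with almost no yaw. I'll zoom in to measure the yaw.

```bash
python3 - <<'E'
from w import *
a=cv2.imread("pics/w1.png")[115:210,210:310]
cv2.imwrite("pics/w1d.png",cv2.resize(a,None,fx=6,fy=6,interpolation=cv2.INTER_CUBIC))
E
```

```text
(no output)
```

View pics/w1d.png

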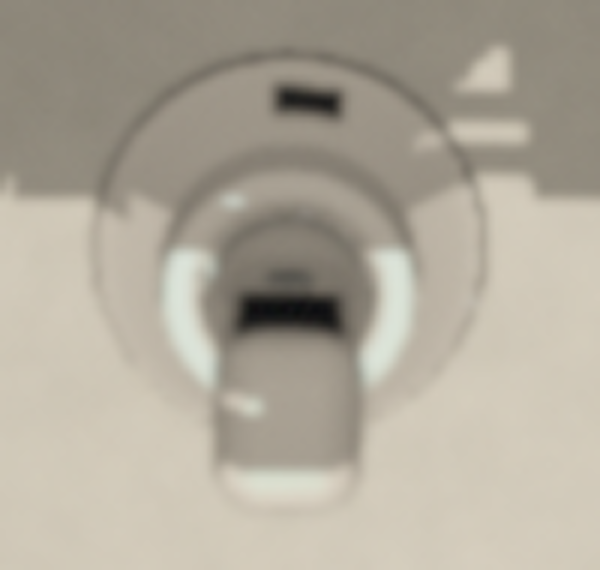

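Request:
apply_moves:
  moves:
    - [[0.0014,0.0005,0.032],0]
    - [[0,0,0.032],0]
    - [[0,0,0.032],0]
    - [[0,0,0.032],0]
    - [[0,0,0.02],0]

```text
time_s: 3.18
tcp_pos: [0.4562, -0.142, 0.1068]
ee_rot: [[-1.0, -0.002, -0.004], [-0.002, 1.0, 0.0], [0.004, 0.0, -1.0]]
wrist_force: [-0.7, 1.2, 0.4]
gripper_width: 1.002
gripper_force: 0.0
```

Request:
apply_moves:
  moves:
    - [[0,0,0.0145],0]
    - [[0,0,0],0]
    - [[0,0,0],0]
    - [[0,0,0],0]

```text
time_s: 3.52
tcp_pos: [0.4591, -0.1421, 0.0961]
ee_rot: [[-1.0, -0.002, 0.002], [-0.002, 1.0, -0.0], [-0.002, -0.0, -1.0]]
wrist_force: [-0.2, 0.0, 0.9]
gripper_width: 0.997
gripper_force: 0.0
```

Request:
apply_moves:
  moves:
    - [[0,0,0],0]
    - [[0,0,0],0]
    - [[0,0,0],0]
    - [[0,0,0],0]
    - [[0,0,0],0]
  hand: 0.0

```text
time_s: 3.93
tcp_pos: [0.4582, -0.1419, 0.0955]
ee_rot: [[-1.0, -0.001, 0.001], [-0.001, 1.0, 0.0], [-0.001, 0.0, -1.0]]
wrist_force: [-0.6, -0.2, 0.2]
gripper_width: 0.707
gripper_force: 0.0
```

Request:
apply_moves:
  moves:
    - [[0,0,0],0]
    - [[0,0,0],0]
    - [[0,0,0],0]
    - [[0,0,0],0]
    - [[0,0,0],0]

```text
time_s: 4.35
tcp_pos: [0.4581, -0.1419, 0.095]
ee_rot: [[-1.0, -0.001, -0.0], [-0.001, 1.0, -0.0], [0.0, -0.0, -1.0]]
wrist_force: [-0.4, -0.3, 0.1]
gripper_width: 0.324
gripper_force: 0.0
```

Request:
apply_moves:
  moves:
    - [[0,0,0],0]
    - [[0,0,0],0]
    - [[0,0,0],0]
    - [[0,0,0],0]
    - [[0,0,0],0]

```text
time_s: 4.77
tcp_pos: [0.4581, -0.1419, 0.095]
ee_rot: [[-1.0, -0.001, -0.0], [-0.001, 1.0, 0.0], [0.0, 0.0, -1.0]]
wrist_force: [0.4, -0.1, -0.6]
gripper_width: 0.269
gripper_force: 30.0
```

```bash
python3 - <<'E'
from w import *
s=r.sense();print(s["gripper_width"]*87,s["gripper_force"],s["wrist_force"],s["moment"],s["tcp_pos"])
E
```

```text
23.38951505329097 29.996150666847825 [ 0.36498994 -0.05040807 -0.64583615] [ 0.01933276 -0.09838843  0.01166137] [ 0.4580589  -0.14189377  0.09499178]
```

Request:
apply_moves:
  moves:
    - [[0,0,-0.015],0]
    - [[0,0,-0.025],0]
    - [[0,0,-0.025],0]
    - [[0,0,-0.025],0]
    - [[0,0,-0.01],0]

```text
time_s: 5.18
tcp_pos: [0.4595, -0.1421, 0.1983]
ee_rot: [[-1.0, -0.001, 0.005], [-0.001, 1.0, -0.001], [-0.005, -0.001, -1.0]]
wrist_force: [0.7, 1.0, -0.9]
gripper_width: 0.274
gripper_force: 30.0
```

Request:
apply_moves:
  moves:
    - [[0,0,0],0]
    - [[-0.003,-0.02,0],0]
    - [[-0.003,-0.025,0],0]
    - [[-0.003,-0.025,0],0]
    - [[-0.003,-0.025,0],0]

```text
time_s: 5.6
tcp_pos: [0.4693, -0.2374, 0.1934]
ee_rot: [[-1.0, -0.001, -0.003], [-0.001, 1.0, 0.001], [0.003, 0.001, -1.0]]
wrist_force: [0.7, -0.5, -1.6]
gripper_width: 0.271
gripper_force: 30.0
```

Request:
apply_moves:
  moves:
    - [[-0.003,-0.025,0],0]
    - [[-0.003,-0.025,0],0]
    - [[-0.003,-0.025,0],0]
    - [[-0.003,-0.025,0],0]
    - [[-0.003,-0.015,0],0]

```text
time_s: 6.02
tcp_pos: [0.4843, -0.3536, 0.1927]
ee_rot: [[-1.0, 0.001, -0.003], [0.001, 1.0, 0.001], [0.003, 0.001, -1.0]]
wrist_force: [-0.1, 0.5, -1.3]
gripper_width: 0.273
gripper_force: 30.0
```

Request:
apply_moves:
  moves:
    - [[0,0,0],0]
    - [[0,0,0],0]
    - [[0,0,0],0]
    - [[0,0,0],0]
    - [[0,0,0],0]

```text
time_s: 6.43
tcp_pos: [0.4851, -0.351, 0.195]
ee_rot: [[-1.0, -0.002, -0.0], [-0.002, 1.0, 0.0], [0.0, 0.0, -1.0]]
wrist_force: [-0.5, 1.5, -0.8]
gripper_width: 0.275
gripper_force: 30.0
```

```bash
python3 - <<'E'
from w import *
s=r.sense();print(s["time_s"],s["tcp_pos"],np.round(s["ee_rot"],4).tolist(),s["gripper_width"]*87)
S=imaging.capture("side");W=imaging.capture("wrist")
x,y,z=s["tcp_pos"]
print("pred tip side",proj(S,[x,y,z-.087]),"mouth",proj(S,[.485,-.3522,.044]),"wrist tip",wproj(W,[x,y,z-.087]),"seat",wproj(W,[x,y,z-.053]),"mouth",wproj(W,[.485,-.3522,.044]))
a=cv2.resize(S["frame"][180:280,180:290],None,fx=5.5,fy=5.5,interpolation=cv2.INTER_CUBIC)[:550,:400]
b=cv2.resize(W["frame"][100:237,190:290],None,fx=4,fy=4,interpolation=cv2.INTER_CUBIC)[:548]
o=np.zeros((550,800,3),np.uint8);o[:,:400]=a;o[:548,400:]=b;cv2.imwrite("pics/c1.png",o)
for p in(S,W):
  for t in("wand_tip","cover0_mouth","wand_seat"):
    print(t,[(round(d["confidence"],2),(np.array(d["at"])*[512,384]).round(1)) for d in models.place_of(p,t)[:4]])
E
```

```text
6.4333 [ 0.48509555 -0.35095807  0.19499857] [[-1.0, -0.0017, -0.0003], [-0.0017, 1.0, 0.0003], [0.0003, 0.0003, -1.0]] 23.94684683789079
pred tip side [235.23151442 237.52436249] mouth [235.42509317 257.79488743] wrist tip [256.99020325 193.52618626] seat [256.89403752 207.36092627] mouth [255.97744972 174.92320997]
wand_tip [(0.71, array([244.5, 273.8])), (0.64, array([261.9, 319.5])), (0.49, array([234.9, 235.8]))]
cover0_mouth [(0.65, array([234.1, 257.5]))]
wand_seat [(0.76, array([236. , 224.4])), (0.28, array([216.4, 309. ]))]
wand_tip [(0.24, array([213. , 204.4])), (0.17, array([256.5, 166. ]))]
cover0_mouth [(0.75, array([255.6, 177.3])), (0.46, array([261.5, 208.8])), (0.25, array([416. , 147.1]))]
wand_seat [(0.69, array([259.4, 206.1]))]
```

View pics/c1.png

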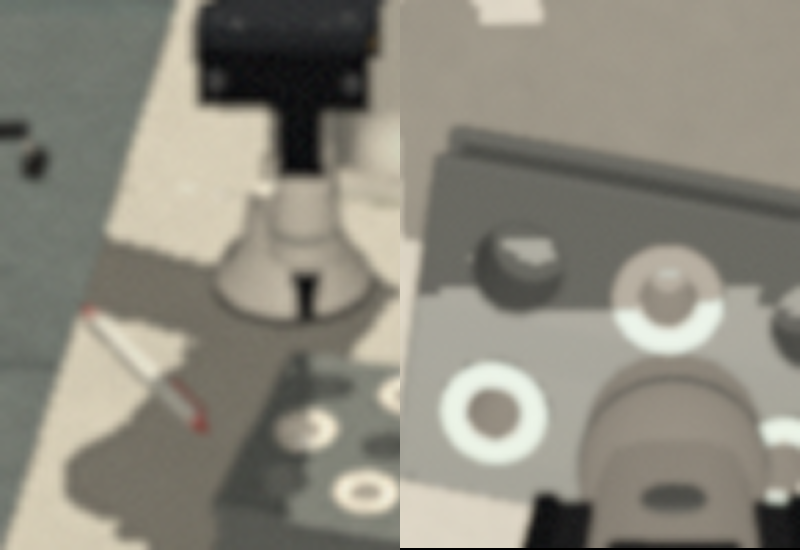

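Side view: the tip at about (235.7, 238) lines up with the cover mouth at about (235.9, 257.7). In the wrist view the cover at (256.7, 175) calls for a shift of about -1.2 mm in y.

Request:
apply_moves:
  moves:
    - [[0,-0.0012,0.01],0]
    - [[0,0,0.02],0]
    - [[0,0,0.015],0]
    - [[0,0,0.01],0]
    - [[0,0,0.005],0]

```text
time_s: 7.25
tcp_pos: [0.4842, -0.3527, 0.1328]
ee_rot: [[-1.0, -0.0, -0.003], [-0.0, 1.0, 0.002], [0.003, 0.002, -1.0]]
wrist_force: [-0.2, 0.4, -0.8]
gripper_width: 0.277
gripper_force: 30.0
```

Request:
apply_moves:
  moves:
    - [[0,0,0.005],0]
    - [[0,0,0.005],0]
    - [[0,0,0.005],0]
    - [[0,0,0.005],0]
    - [[0,0,0],0]

```text
time_s: 7.67
tcp_pos: [0.4848, -0.3528, 0.1142]
ee_rot: [[-1.0, -0.0, -0.001], [-0.0, 1.0, 0.001], [0.001, 0.001, -1.0]]
wrist_force: [-0.8, -0.4, -1.3]
gripper_width: 0.273
gripper_force: 30.0
```

Request:
apply_moves:
  moves:
    - [[0,0,0.001],0]
    - [[0,0,0.001],0]
    - [[0,0,0.001],0]
    - [[0,0,0.001],0]
    - [[0,0,0.001],0]

```text
time_s: 8.08
tcp_pos: [0.4853, -0.3532, 0.1102]
ee_rot: [[-1.0, -0.001, 0.0], [-0.001, 1.0, -0.0], [-0.0, -0.0, -1.0]]
wrist_force: [0.2, -0.9, -1.7]
gripper_width: 0.279
gripper_force: 30.0
```

Request:
apply_moves:
  moves:
    - [[0,0,0.001],0]
    - [[0,0,0.001],0]
    - [[0,0,0.001],0]
    - [[0,0,0.001],0]
    - [[0,0,0.001],0]

```text
time_s: 8.5
tcp_pos: [0.4852, -0.3531, 0.1049]
ee_rot: [[-1.0, -0.001, -0.0], [-0.001, 1.0, 0.0], [0.0, 0.0, -1.0]]
wrist_force: [-0.2, 0.1, -0.9]
gripper_width: 0.273
gripper_force: 30.0
```

Request:
apply_moves:
  moves:
    - [[0,0,0.001],0]
    - [[0,0,0.0005],0]
    - [[0,0,0.0005],0]

```text
time_s: 8.75
tcp_pos: [0.4851, -0.3531, 0.1033]
ee_rot: [[-1.0, -0.001, -0.0], [-0.001, 1.0, -0.0], [0.0, -0.0, -1.0]]
wrist_force: [-1.1, 0.7, 1.9]
gripper_width: 0.272
gripper_force: 30.0
```

Request:
apply_moves:
  moves:
    - [[0,0,0.0005],0]
    - [[0,0,0.0005],0]
    - [[0,0,0.0005],0]
    - [[0,0,0.0005],0]

```text
time_s: 9.08
tcp_pos: [0.485, -0.3531, 0.1023]
ee_rot: [[-1.0, -0.001, -0.0], [-0.001, 1.0, -0.0], [0.0, -0.0, -1.0]]
wrist_force: [-3.3, 2.4, 8.1]
gripper_width: 0.27
gripper_force: 30.0
```

Request:
apply_moves:
  moves:
    - [[0.0004,0.0004,0.0005],0]
    - [[0,0,0.0005],0]
    - [[0,0,0.0005],0]

```text
time_s: 9.33
tcp_pos: [0.4848, -0.3528, 0.1012]
ee_rot: [[-1.0, -0.001, 0.0], [-0.001, 1.0, -0.001], [-0.0, -0.001, -1.0]]
wrist_force: [-3.0, 2.1, 7.4]
gripper_width: 0.278
gripper_force: 30.0
```

Request:
apply_moves:
  moves:
    - [[0,0,0.0005],0]
    - [[0,0,0.0005],0]
    - [[0,0,0.0005],0]

```text
time_s: 9.58
tcp_pos: [0.4849, -0.3527, 0.0978]
ee_rot: [[-1.0, -0.0, 0.001], [-0.0, 1.0, 0.0], [-0.001, 0.0, -1.0]]
wrist_force: [-0.2, -0.1, -1.6]
gripper_width: 0.274
gripper_force: 30.0
```

Force dropped to nothing, which is the click. I'll follow it down.

Request:
apply_moves:
  moves:
    - [[0,0,0.001],0]
    - [[0,0,0.001],0]
    - [[0,0,0.001],0]
    - [[0,0,0.0005],0]

```text
time_s: 9.92
tcp_pos: [0.4849, -0.3527, 0.0959]
ee_rot: [[-1.0, -0.001, -0.0], [-0.001, 1.0, -0.0], [0.0, -0.0, -1.0]]
wrist_force: [-2.5, 3.9, 10.4]
gripper_width: 0.275
gripper_force: 30.0
```

Request:
apply_moves:
  moves:
    - [[0,0,0.001],0]
    - [[0,0,0.0005],0]
    - [[0,0,0],0]

```text
time_s: 10.17
tcp_pos: [0.4849, -0.3527, 0.0959]
ee_rot: [[-1.0, -0.002, 0.0], [-0.002, 1.0, -0.001], [-0.0, -0.001, -1.0]]
wrist_force: [-2.4, 3.6, 14.2]
gripper_width: 0.27
gripper_force: 30.0
```

Request:
apply_moves:
  moves:
    - [[0,0,0.001],0]
    - [[0,0,0.0005],0]
    - [[0,0,0],0]
    - [[0,0,0],0]
    - [[0,0,0],0]

```text
time_s: 10.58
tcp_pos: [0.485, -0.3527, 0.0958]
ee_rot: [[-1.0, -0.002, 0.001], [-0.002, 1.0, -0.001], [-0.001, -0.001, -1.0]]
wrist_force: [-5.6, 7.4, 20.3]
gripper_width: 0.273
gripper_force: 30.0
```

Request:
apply_moves:
  moves:
    - [[0,0,0.0005],0]
    - [[0,0,0],0]
    - [[0,0,0],0]
    - [[0,0,0],0]
    - [[0,0,0],0]

```text
time_s: 11.0
tcp_pos: [0.485, -0.3527, 0.0958]
ee_rot: [[-1.0, -0.002, 0.001], [-0.002, 1.0, -0.002], [-0.001, -0.002, -1.0]]
wrist_force: [-4.9, 6.8, 21.8]
gripper_width: 0.27
gripper_force: 30.0
```

Request:
apply_moves:
  moves:
    - [[0,0,0],0]
    - [[0,0,0],0]
    - [[0,0,0],0]
    - [[0,0,0],0]
    - [[0,0,0],0]

```text
time_s: 11.42
tcp_pos: [0.485, -0.3527, 0.0958]
ee_rot: [[-1.0, -0.002, 0.001], [-0.002, 1.0, -0.002], [-0.001, -0.002, -1.0]]
wrist_force: [-6.1, 7.4, 22.5]
gripper_width: 0.272
gripper_force: 30.0
```

```bash
python3 - <<'E'
from w import *
s=r.sense();print(s["tcp_pos"],s["wrist_force"],s["moment"])
S=imaging.capture("side");W=imaging.capture("wrist")
a=cv2.resize(S["frame"][210:290,195:275],(400,400),interpolation=cv2.INTER_CUBIC)
b=cv2.resize(W["frame"][130:230,210:310],(400,400),interpolation=cv2.INTER_CUBIC)
cv2.imwrite("pics/c2.png",np.hstack([a,b]))
E
```

```text
[ 0.48499652 -0.35273034  0.09577155] [-6.0859841   7.43353782 22.46400299] [ 2.56314570e+00  1.95733284e+00 -1.63053400e-03]
```

View pics/c2.png

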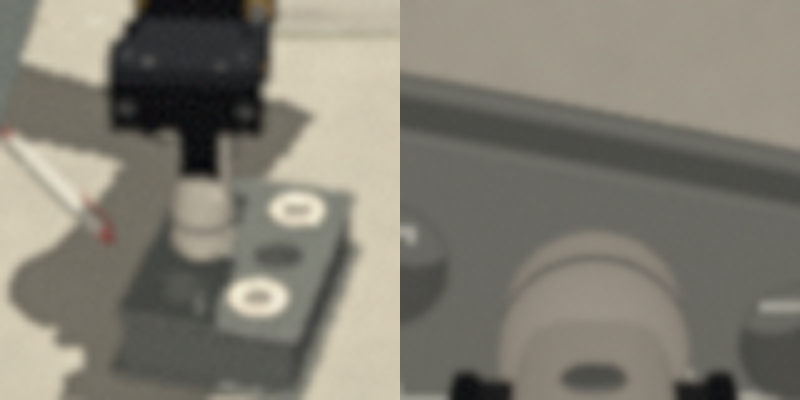

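The view shows the head seated flat on the cover flange at about (205, 245) in the left half, with the other covers undisturbed. Pressure has held at about 22 N for over a second, so I'll lift.

Request:
apply_moves:
  moves:
    - [[0,0,-0.002],0]
    - [[0,0,-0.003],0]
    - [[0,0,-0.008],0]
    - [[0,0,-0.012],0]
    - [[0,0,-0.015],0]

```text
time_s: 11.93
tcp_pos: [0.4842, -0.3524, 0.1301]
ee_rot: [[-1.0, -0.0, -0.002], [-0.0, 1.0, 0.001], [0.002, 0.001, -1.0]]
wrist_force: [0.1, -0.0, -1.6]
gripper_width: 0.276
gripper_force: 30.0
```

Request:
apply_moves:
  moves:
    - [[0,0,-0.02],0]
    - [[0,0,-0.025],0]
    - [[0,0,-0.025],0]
    - [[0,0,-0.025],0]
    - [[0,0,-0.015],0]

```text
time_s: 12.35
tcp_pos: [0.4857, -0.3534, 0.2439]
ee_rot: [[-1.0, -0.001, 0.003], [-0.001, 1.0, -0.002], [-0.003, -0.002, -1.0]]
wrist_force: [0.4, -0.8, -0.7]
gripper_width: 0.274
gripper_force: 30.0
```

Request:
apply_moves:
  moves:
    - [[0,0,-0.005],0]
    - [[0,0,0],0]
    - [[0,0,0],0]
    - [[0,0,0],0]
    - [[0,0,0],0]

```text
time_s: 12.77
tcp_pos: [0.4842, -0.3524, 0.2442]
ee_rot: [[-1.0, -0.0, -0.003], [-0.0, 1.0, 0.002], [0.003, 0.002, -1.0]]
wrist_force: [0.1, -0.4, -1.4]
gripper_width: 0.277
gripper_force: 30.0
```

Request:
apply_moves:
  moves:
    - [[0,0,0],0]
    - [[0,0,0],0]
    - [[0,0,0],0]
    - [[0,0,0],0]
    - [[0,0,0],0]

```text
time_s: 13.18
tcp_pos: [0.4848, -0.3527, 0.246]
ee_rot: [[-1.0, -0.001, -0.0], [-0.001, 1.0, 0.0], [0.0, 0.0, -1.0]]
wrist_force: [-0.1, -0.3, -1.2]
gripper_width: 0.277
gripper_force: 30.0
```

```bash
python3 - <<'E'
from w import *
s=r.sense();print(s["time_s"],s["tcp_pos"],s["wrist_force"],s["gripper_force"])
S=imaging.capture("side");x,y,z=s["tcp_pos"]
print(proj(S,[x,y,z-.087])-[195,170],proj(S,[x,y,z-.053])-[195,170])
cv2.imwrite("pics/c3.png",cv2.resize(S["frame"][170:290,195:295],(500,600),interpolation=cv2.INTER_CUBIC))
E
```

```text
13.1833 [ 0.4848145  -0.35268911  0.24600239] [-0.07355567 -0.29653053 -1.23993303] 29.996165237389505
[39.84049203 51.1834284 ] [39.68360666 39.67686798]
```

View pics/c3.png

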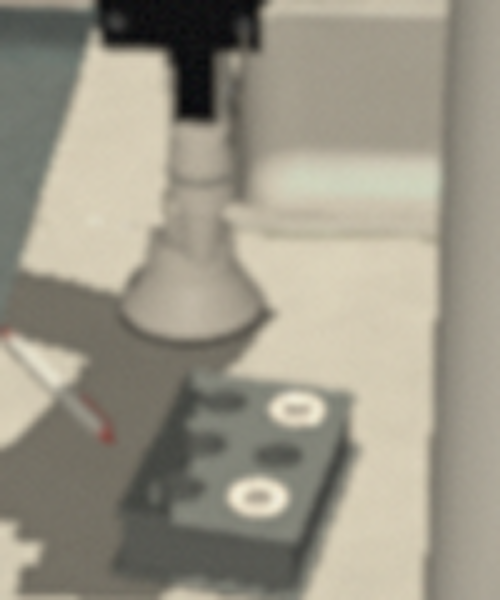

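The near well is now empty. The cover hangs flush under the head at about (198, 200), and the other two covers are in place.

Request:
apply_moves:
  moves:
    - [[0,0,0],0]
    - [[0,0,0],0]
    - [[0,0,0],0]
    - [[0,0,0],0]
    - [[0,0,0],0]

```text
time_s: 13.65
tcp_pos: [0.4848, -0.3527, 0.2461]
ee_rot: [[-1.0, -0.001, 0.0], [-0.001, 1.0, 0.0], [-0.0, 0.0, -1.0]]
wrist_force: [-0.6, 0.3, -2.1]
gripper_width: 0.272
gripper_force: 30.0
```

```bash
python3 -c "
from h import *
print(r.finish_job())"
```

```text
the job is handed in; nothing more can be done
None
```

The cover clicked onto the probe, was pressed home at up to about 22 N for over a second, and the wand is held upright and still about 115 mm above the tray; the job is handed in, but no verdict was returned.

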